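# Refit shaker drive pulleys by size, then hold the belt tensioner back

### The job

The drive unit of the orbital shaker is open on the bench for a change of speed. Slip the smallest of the three toothed pulleys onto the motor shaft (on the square flange) and the largest onto the spindle shaft (on the round bearing housing), each right down on its shoulder, and leave the middle-sized pulley and the tools and tin nearby where they lie. Then draw the spring-loaded tensioner arm by its knob towards the front of the unit as far as its stop, and finish holding it there with the gripper, so that a colleague can put the belt on.

Things in the scene. Friction and masses are not known exactly. Their poses are not given: they have to be found in the camera images.
- drive_unit: grey flat metal housing 180 mm (x) by 264 mm (y), too heavy to move; its bare metal deck is 56 mm above the bench. Origin: centre of its underside; z up, its front (vent slots and switch) faces its -x. On the deck: the motor's square flange with its shaft on the left (+y), the round bearing housing with the spindle shaft on the right (-y), and the tensioner, pivoted near the front right.
- motor_seat (a point): point on the axis of the motor shaft, on the shoulder (22 mm across, 12 mm above the deck) where the pulley's underside must rest; axes as drive_unit. The shaft is upright, 10 mm thick, and rises 32 mm above this point, the last 6 mm tapered to 4 mm. The dark square flange under it is 46 mm wide and 6 mm high.
- spindle_seat (a point): the same point for the spindle shaft: on its shoulder (26 mm across, 12 mm above the deck); the shaft is the same as the motor's. The round bearing housing under it is 60 mm across and 6 mm high. Its axis lies 160 mm from the motor's.
- pulley_small: toothed timing pulley of dark steel, 30 mm across its two flanges, 24 mm high (the flanged toothed body is 14 mm high; above it a hub 19 mm across), about 40 g, with a 12.4 mm hole right through; the smallest of three look-alikes that lie hub up on the bench beside the drive unit in any order. Origin: centre of its underside; z up along the hole.
- pulley_middle: toothed timing pulley of dark steel, 42 mm across its two flanges, 24 mm high (the flanged toothed body is 14 mm high; above it a hub 26 mm across), about 70 g, with a 12.4 mm hole right through; the middle-sized of three look-alikes that lie hub up on the bench beside the drive unit in any order. Origin: centre of its underside; z up along the hole. The spare: not to be moved.
- pulley_large: toothed timing pulley of dark steel, 54 mm across its two flanges, 24 mm high (the flanged toothed body is 14 mm high; above it a hub 33 mm across), about 110 g, with a 12.4 mm hole right through; the largest of three look-alikes that lie hub up on the bench beside the drive unit in any order. Origin: centre of its underside; z up along the hole.
- tension_arm (a joint): angle of the tensioner arm about its upright pivot, rad: 0 at rest against its rest stop (idler roller between the two shafts), 0.8 at the other stop, where the roller is drawn right back towards the front. It grows anticlockwise seen from above. A torsion spring drives it back towards 0: the pull needed at the knob grows from about 5 N at rest to 9 N at the stop.
- tension_pivot (a point): point on the arm's upright pivot axis, at the height of the arm's underside; the pivot's disc is 27 mm across and stands 28 mm above the deck.
- tension_knob (a point): middle of the round upright black knob on the arm's free end, above the idler roller: 16 mm across, 27 mm high, so its top is 13.5 mm above this point and the roller (29 mm across, 15 mm high) begins 13.5 mm below it. It is 87 mm from the pivot axis and moves with the arm. Knob and roller are parts of the arm and do not turn on it.
- screwdriver: bystander: screwdriver with an orange handle, 165 mm long, lying behind the pulleys, just in front of the tall monitor (keep the wrist clear of the monitor: carry things across close to the bench's front). Origin: centre of its underside.
- spanner: bystander: small open spanner, 119 mm long, lying left of the pulleys. Origin: centre of its underside.
- fittings_tin: bystander: green closed tin 71 x 114 x 31 mm, farther left. Origin: centre of its underside.
Mind the look-alikes: they are no part of the job. Leave any pink look-alike of the pulley_large alone.

How it is judged (in metres and radians):
On the way, in this order (a step that is already met when the one before it is completed fails the run):
1. the smallest pulley is seated on the motor shaft and the largest on the spindle shaft, both let go (horizontal distance between pulley_small and motor_seat below 0.004 m and z of pulley_small in the frame of motor_seat below 0.003 m and angle between each of pulley_small, pulley_large's own z axis and vertical below 0.08 rad and horizontal distance between pulley_large and spindle_seat below 0.004 m and z of pulley_large in the frame of spindle_seat below 0.003 m and contact force between the fingers and pulley_small below 0.5 N and contact force between the fingers and pulley_large below 0.5 N), for 0.2 s.
2. the gripper holds the tensioner arm at its stop (value of joint tension_arm above 0.75 rad and contact force between the fingers and tension_arm above 1.5 N), for 0.2 s.
At the end, for the whole second after the job is handed in: smallest pulley on the motor shaft, largest on the spindle shaft (axis within 4 mm, underside within 3 mm of the shoulder, upright within 0.08 rad, not touched); the fingers press on the tensioner arm with over 1.5 N and hold it above 0.75 rad (stop: 0.8) (all of step 1 and all of step 2); the arm keeps its last pose, push and grip.
It fails at once if the middle-sized pulley is moved by more than 3 cm (distance of pulley_middle from where it was at the start of the episode above 0.03 m).
It fails at once if the screwdriver is moved by more than 3 cm (distance of screwdriver from where it was at the start of the episode above 0.03 m).
It fails at once if the spanner is moved by more than 3 cm (distance of spanner from where it was at the start of the episode above 0.03 m).
It fails at once if the tin is moved by more than 3 cm (distance of fittings_tin from where it was at the start of the episode above 0.03 m).
It also fails if it takes over 67 s, if anything falls off the work surface, if the arm or the gripper's body presses on something with over 40 N, if the wrist force passes 120 N, or if a joint passes its speed limit or range.

### The arm

A 6-joint arm with a two-finger parallel gripper is mounted at the origin on a cart in front of the work surface, level with it; the furniture and walls round the work are solid. World frame = base frame: x ahead of the robot, y to its left, z up, the work surface at z = 0. Lengths are in mm, angles in rad, forces in N, time in s.
With the tool pointing down it reaches from about 325 to 925 mm from the base axis. Payload 3.1 kg.
Tool frame: the origin (TCP) lies on the centre line of the jaws, within the pads' length; the fingertips stand 25 mm ahead of it and the grasp point (between the pads) lies 6 mm ahead of it; z points along the fingers, y is the line along which they close (so a half turn about z gives the same grasp; the last joint's range is limited). The gripper opens to 85 mm and grips with 20 to 120 N. Pads are 22 mm wide; open, the fingers measure 114 mm over their backs; the gripper's body (76 mm by 85 mm) begins 54 mm behind the grasp point. The pads swing forward as they close: fully open they stand 13 mm farther back than shut.
Start: joints at [1.164, 0.217, 1.613, -0, 1.311, -0.112], TCP at [181.574, 598.056, 256.3] pointing down, gripper open.
Joint ranges: [-2.75, 2.75], [-0.78, 2.1], [0.31, 2.55], [-1.13, 4.27], [0.13, 2.63], [-2.58, 2.58]. Speed limits (rad/s): [2.79, 2.79, 3.14, 3.14, 3.14, 3.14].

### API

Orientations are given as a rotation vector (axis times angle).
In Python, from workcell import ctrl gives the robot as it stands.
- The arm moves only by the tool move_arm, never from a script. Its argument "increments" is a list of rows, each an object with "translation": the shift along the tool's x, y, z in units of 30 mm (1.0 is 30 mm), a list of three; "twist": the turn, a rotation vector about the tool's x, y, z in units of 5 degrees (1.0 is 5 degrees), a list of three; "jaw": the finger opening in mm, from 0 to 85.4. In form: [{"translation": [tx, ty, tz], "twist": [wx, wy, wz], "jaw": jaw}, ...]. A call has 1 to 12 rows; each row is the pose to reach, as a shift and turn from the pose commanded when the call began, along the tool's axes at that moment; what a row does not reach only later rows make up. A row lasts 1/12 s, in which the tool goes at most 41.7 mm and 7.16 degrees, less where a joint would pass 70% of its speed; a pose out of reach is approached as far as the arm can. A call with a gripper value outside its range is refused whole. The fingers move at their own pace and stop on an object; the grip force is fixed at half the most. Time passes only in rows, so rows that repeat a pose let the fingers close. It gives the time, the measured TCP pose, the force, the opening and the grip force at its end, in the units of the state.
- ctrl.state(): the state, without advancing time (a new reading comes with each control period).
- ctrl.grab_frame(name): name is "scene" or "top"; returns the picture (384x512x3 uint8, red, green, blue); there is no depth.
- ctrl.get_calibration(name): a dict with "camera_matrix" (3x3 intrinsics, pixels), "distortion" ([k1, k2, p1, p2, k3] as OpenCV has them; the pictures are not rectified), "rvec" (rotation vector, rad) and "tvec" (3), from world to camera coordinates, as OpenCV has them. Camera axes: x right, y down, z forward; pixel columns grow to the right and rows downward; lengths in mm; the calibration is good to about 2 mm. A picture is of the moment at which its call begins. get_calibration takes no time and is no camera call.
- ctrl.sign_off(): hands the job in; it is judged then, once.
The state is a dict: "time": time; "joint_positions": joint angles; "dq": joint speeds; "joint_efforts": joint torques, N m; "tcp_pos": TCP position; "ee_rot": TCP orientation; "force": force on the tool from outside, world axes, zero at the start; "torque": the same for the moment, N m; "finger_gap": opening from 0.0 (shut) to 1.0 (fully open); "gripper_force": force on a finger pad.
Only numpy, scipy, OpenCV 4.12 (cv2) and the standard library are available. Lean on these libraries where they do the work, as an engineer would, in place of code of your own. Each camera call takes 0.05 s, during which the arm holds its last target. There are 200 camera calls.

## Working session

There is one attempt and no reset: what is moved stays moved. The work goes in short steps, Python scripts to look and compute and a tool call to move; the robot and the scene stay as the last step left them, time stands still between calls to the robot, and variables do not carry over. Pictures are saved under pics/ and viewed, at most 10 in all, crops included, and the job is handed in when it is done.

Besides the shell and the picture viewer there is one more tool, called as name(argument=value, ...) on one line, values as JSON. move_arm: Moves the arm, as the interface text tells. Its arguments: {"type":"object","properties":{"increments":{"type":"array"}},"required":["increments"]}

```bash
mkdir -p pics; ls
python3 - <<'E'
from workcell import ctrl
import cv2
for n in("scene","top"):
    f=ctrl.grab_frame(n); cv2.imwrite(f"pics/{n}0.png",cv2.resize(f[:,:,::-1],(800,600),interpolation=cv2.INTER_CUBIC))
    print(ctrl.get_calibration(n))
print(ctrl.state())
E
```

```text
pics
{'camera_matrix': array([[351.45729841,   0.        , 256.95237383],
       [  0.        , 351.45729841, 193.6863357 ],
       [  0.        ,   0.        ,   1.        ]]), 'distortion': array([-0.08066324,  0.        ,  0.        ,  0.        ,  0.        ]), 'rvec': array([ 1.04868359, -2.51235055,  0.93021974]), 'tvec': array([531.14388458, 278.58516494, 838.16485185])}
{'camera_matrix': array([[389.327705  ,   0.        , 254.64231507],
       [  0.        , 389.327705  , 192.03632306],
       [  0.        ,   0.        ,   1.        ]]), 'distortion': array([-0.02298005,  0.        ,  0.        ,  0.        ,  0.        ]), 'rvec': array([ 2.16437126, -2.16121796,  0.12584501]), 'tvec': array([ 161.33587063,  592.54442063, 1368.07741178])}
{'time': 0.1, 'joint_positions': array([ 1.16379463e+00,  2.17691368e-01,  1.61480794e+00, -2.24500570e-05,
        1.31127093e+00, -1.12208378e-01]), 'dq': array([-0.00036587, -0.00075986, -0.00185626,  0.00024602,  0.00138726,
       -0.00083943]), 'joint_efforts': array([-3.07023083e-04, -3.98074579e+01, -3.04970920e+01, -1.04081914e-04,
        4.23034347e-03, -5.61890843e-06]), 'tcp_pos': array([181.30495121, 597.40761102, 255.07302733]), 'ee_rot': array([-0.46129709, -3.10699505,  0.00331411]), 'force': array([-0.2693337 ,  0.45035169, -0.18218181]), 'torque': array([ 0.0435473 , -0.00309179, -0.0189578 ]), 'gripper_force': 0.0, 'finger_gap': 0.9998863322649199}
```

View pics/top0.png

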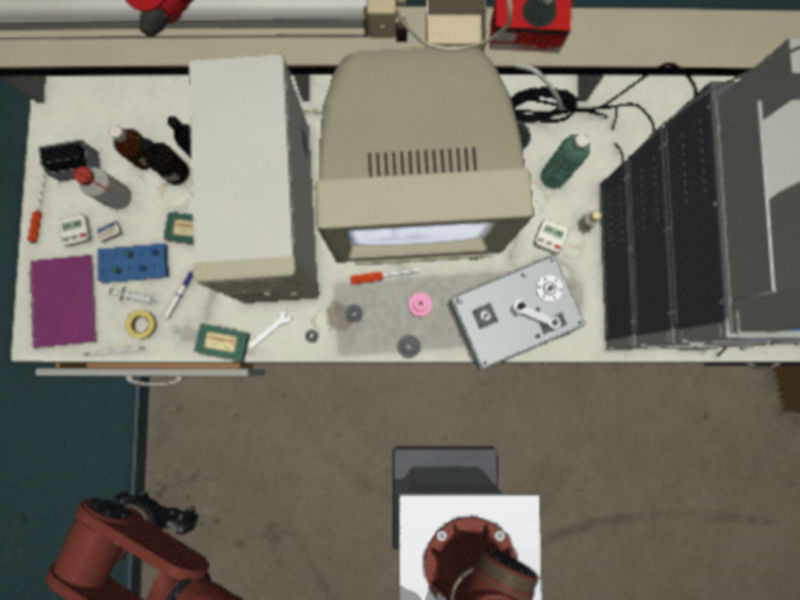

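View pics/scene0.png

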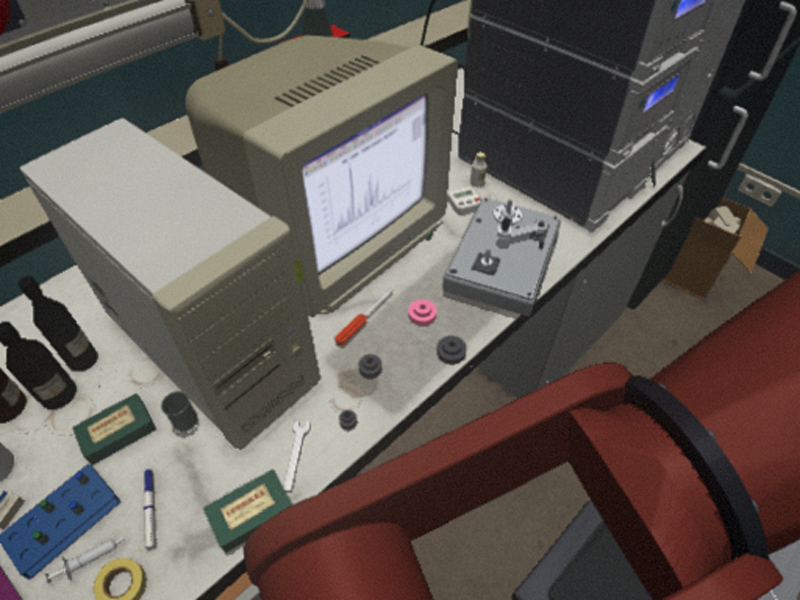

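The top view shows the small, middle and large pulleys at about (311,336), (354,313) and (409,346). The pink look-alike is at (420,304), and the drive unit is around (517,310), rotated about 20°. I'll enlarge these areas.

Run:
```python
from workcell import ctrl
import cv2
t=ctrl.grab_frame("top");s=ctrl.grab_frame("scene")
cv2.imwrite("t.png",t[:,:,::-1]);cv2.imwrite("s.png",s[:,:,::-1])
c=cv2.resize(t[160:240,280:380,::-1],None,fx=8,fy=8,interpolation=cv2.INTER_CUBIC)[:600]
cv2.imwrite("pics/tu.png",c)
c=cv2.resize(t[185:235,190:290,::-1],None,fx=8,fy=8,interpolation=cv2.INTER_CUBIC)
cv2.imwrite("pics/tp.png",c)
```

```text
(no output)
```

View pics/tu.png

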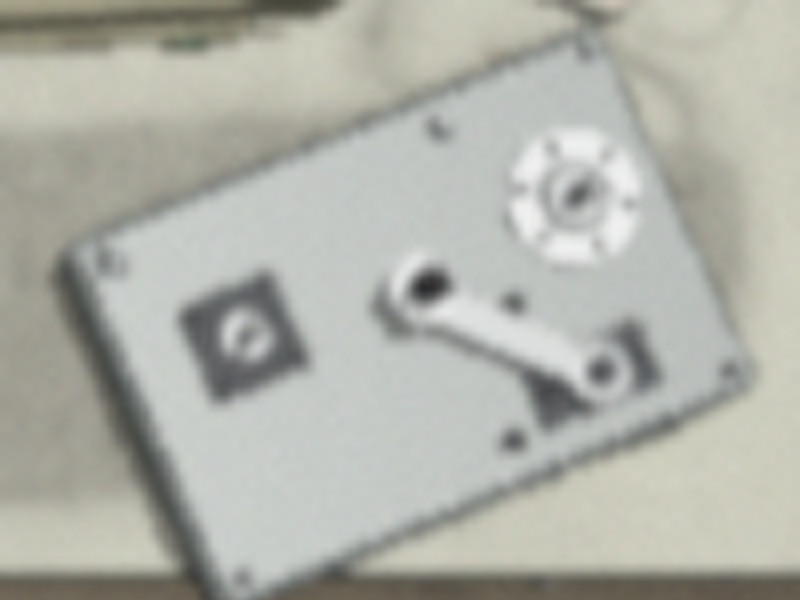

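View pics/tp.png

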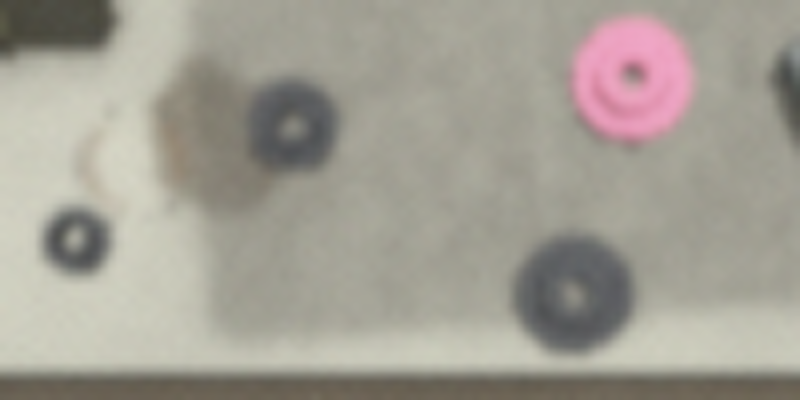

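The crop shows the motor flange centre at about (245,341), the spindle housing at (575,197), the pivot at (600,370) and the knob at (430,286). The pulleys are at (77,240) small, (292,125) middle and (574,293) large.

```bash
cat > h.py <<'E'
import numpy as np,cv2
from workcell import ctrl
def world(cam,uv,z):
    c=ctrl.get_calibration(cam);R,_=cv2.Rodrigues(c["rvec"]);t=np.array(c["tvec"])
    p=cv2.undistortPoints(np.array([[uv]],float),c["camera_matrix"],c["distortion"])[0,0]
    d=R.T@np.array([p[0],p[1],1]);o=-R.T@t
    return o+d*(z-o[2])/d[2]
def pix(cam,P):
    c=ctrl.get_calibration(cam)
    return cv2.projectPoints(np.array(P,float).reshape(-1,1,3),c["rvec"],np.array(c["tvec"]),c["camera_matrix"],c["distortion"])[0][:,0]
def tool():
    s=ctrl.state();R,_=cv2.Rodrigues(s["ee_rot"]);return s,np.array(s["tcp_pos"]),R
def goto(P,yaw=None):
    "rows units to reach P pointing down with tool y at yaw (rad, world)"
    s,p,R=tool();print("t",s["time"],"p",p.round(1),"yaw y",np.arctan2(R[1,1],R[0,1]).round(3),"q",s["joint_positions"].round(2))
    if yaw is None: Rt=R
    else:
        y=np.array([np.cos(yaw),np.sin(yaw),0]);z=np.array([0,0,-1]);Rt=np.c_[np.cross(y,z),y,z]
    print("transl",(R.T@(np.array(P)-p)/30).round(3),"twist",(cv2.Rodrigues(R.T@Rt)[0].ravel()/np.radians(5)).round(3))
E
python3 - <<'E'
from h import *
f=lambda o,c:(o[0]+(c[0]+.5)/8-.5,o[1]+(c[1]+.5)/8-.5)
U=(280,160);P=(190,185)
for n,o,c,z in[("motor",U,(245,341),62),("spin",U,(575,197),62),("pivot",U,(600,370),84),("knobtop",U,(430,286),111),
 ("small",P,(77,240),14),("mid",P,(292,125),14),("large",P,(574,293),14),("pink",P,(633,78),14)]+[("corner",U,c,56) for c in[(70,248),(590,30),(752,375),(225,600)]]:
    print(n,world("top",f(o,c),z).round(1))
goto([500,200,100],np.pi/2)
E
```

```text
motor [553.4 -33.4  62. ]
spin [ 617.6 -180.7   62. ]
pivot [ 539. -184.   84.]
knobtop [ 572.6 -105.4  111. ]
small [512.  363.4  14. ]
mid [564.6 266.3  14. ]
large [488.4 137.9  14. ]
pink [586.3 110.9  14. ]
corner [595.2  42.8  56. ]
corner [ 693.9 -191.1   56. ]
corner [ 539.1 -258.6   56. ]
corner [440.1 -23.8  56. ]
t 0.2 p [181.4 597.6 255.4] yaw y 1.276 q [ 1.16  0.22  1.61 -0.    1.31 -0.11]
transl [-14.014  -9.588   5.193] twist [-0.018 -0.005 -3.378]
```

Run:
```python
from h import *
goto([512,363.4,100],.41)
s=cv2.imread("s.png")
pts=dict(small=[512,363.4,24],mid=[564.6,266.3,24],large=[488.4,137.9,24],mtip=[553.4,-33.4,100],stip=[617.6,-180.7,100],msh=[553.4,-33.4,68],ssh=[617.6,-180.7,68],piv=[539,-184,84],knob=[572.6,-105.4,111])
k=8
def crop(x,y,w,h):
    c=cv2.resize(s[y:y+h,x:x+w],None,fx=k,fy=k,interpolation=cv2.INTER_CUBIC)
    for n,p in pts.items():
        u=(pix("scene",p)[0]-[x,y]+.5)*k-.5
        cv2.drawMarker(c,tuple(int(v) for v in u.round()),(0,0,255),0,14,1)
    return c
a=crop(285,120,80,75)
b=crop(210,215,40,35); d=crop(270,210,40,37)
o=np.zeros((600,800,3),np.uint8); o[:,:480]=a[:,:480] if 0 else a[:600,:480]
o[:280,480:800]=b; o[290:586,480:800]=d
cv2.imwrite("pics/sc.png",o)
```

```text
t 0.2 p [181.4 597.6 255.4] yaw y 1.276 q [ 1.16  0.22  1.61 -0.    1.31 -0.11]
transl [-12.814  -4.26    5.185] twist [-1.800e-02  6.000e-03  9.923e+00]
```

View pics/sc.png

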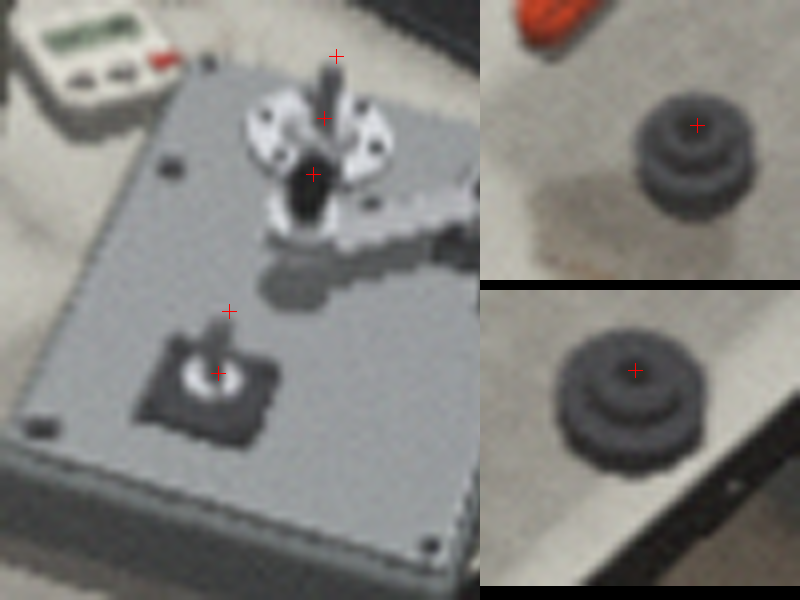

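The scene crop agrees with the top view to within about 1 px (2–3 mm). The motor tip is at (220,320) against its mark at (229,311), and the pulleys fall on their marks. Moving to the small pulley.

move_arm(increments=[{"translation": [-1.2, -0.4, 0.5], "twist": [0, 0, 1.4], "jaw": 60}, {"translation": [-2.4, -0.8, 1.0], "twist": [0, 0, 2.8], "jaw": 60}, {"translation": [-3.6, -1.2, 1.5], "twist": [0, 0, 4.2], "jaw": 60}, {"translation": [-4.8, -1.6, 2], "twist": [0, 0, 5.6], "jaw": 60}, {"translation": [-6, -2, 2.5], "twist": [0, 0, 7], "jaw": 60}, {"translation": [-7.2, -2.4, 3], "twist": [0, 0, 8.4], "jaw": 60}, {"translation": [-8.4, -2.8, 3.5], "twist": [0, 0, 9.9], "jaw": 60}, {"translation": [-9.6, -3.2, 4], "twist": [0, 0, 9.92], "jaw": 60}, {"translation": [-10.8, -3.6, 4.4], "twist": [0, 0, 9.92], "jaw": 60}, {"translation": [-12, -4, 4.8], "twist": [0, 0, 9.92], "jaw": 60}, {"translation": [-12.8, -4.26, 5.15], "twist": [0, 0, 9.92], "jaw": 60}, {"translation": [-12.8, -4.26, 5.15], "twist": [0, 0, 9.92], "jaw": 60}])

```text
time: 1.2
tcp_pos: [514.7, 360.0, 99.2]
ee_rot: [1.729, 2.623, -0.005]
force: [-0.2, -0.0, 0.6]
finger_gap: 0.702
gripper_force: 0.0
```

Run:
```python
from h import *
goto([512,363.4,31],.41)
t=ctrl.grab_frame("top");s=ctrl.grab_frame("scene")
o=np.zeros((600,800,3),np.uint8)
def crop(im,cam,x,y,w,h,k=8):
    c=cv2.resize(im[y:y+h,x:x+w,::-1],None,fx=k,fy=k,interpolation=cv2.INTER_CUBIC)
    S,p,R=tool()
    for q,col in((p+R@[0,0,25],(0,0,255)),([512,363.4,24],(0,255,0))):
        u=(pix(cam,q)[0]-[x,y]+.5)*k-.5
        cv2.drawMarker(c,tuple(int(v) for v in u.round()),col,0,14,1)
    return c
u=pix("top",[512,363.4,50])[0].astype(int);o[:600,:400]=crop(t,"top",u[0]-25,u[1]-37,50,75)
u=pix("scene",[512,363.4,60])[0].astype(int);o[:600,400:]=crop(s,"scene",u[0]-25,u[1]-37,50,75)
cv2.imwrite("pics/g1.png",o)
```

```text
t 1.2 p [514.7 360.   99.2] yaw y 0.405 q [ 0.5   0.4   1.71 -0.    1.04  0.1 ]
transl [ 0.145 -0.034  2.274] twist [-0.026  0.025 -0.054]
```

View pics/g1.png

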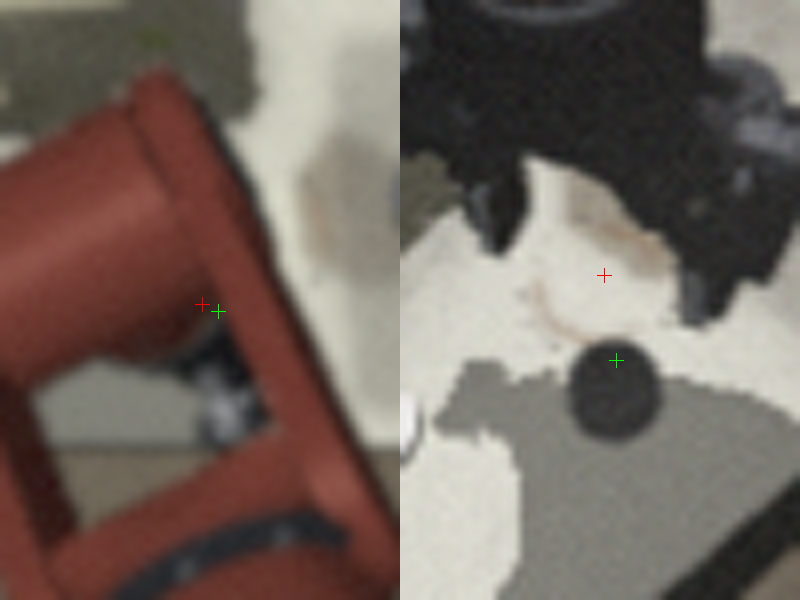

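The top view is blocked by the arm. The scene view shows the fingertips at (497,250) and (702,322), straddling the small pulley at (615,390). Descending.

move_arm(increments=[{"translation": [0, 0, 0.6], "twist": [0, 0, 0], "jaw": 60}, {"translation": [0, 0, 1.2], "twist": [0, 0, 0], "jaw": 60}, {"translation": [0, 0, 1.8], "twist": [0, 0, 0], "jaw": 60}, {"translation": [0, 0, 2.1], "twist": [0, 0, 0], "jaw": 60}, {"translation": [0, 0, 2.27], "twist": [0, 0, 0], "jaw": 60}, {"translation": [0, 0, 2.27], "twist": [0, 0, 0], "jaw": 60}, {"translation": [0, 0, 2.27], "twist": [0, 0, 0], "jaw": 60}])

```text
time: 1.88
tcp_pos: [511.8, 365.0, 34.4]
ee_rot: [1.721, 2.628, 0.001]
force: [-0.0, 1.1, 0.4]
finger_gap: 0.701
gripper_force: 0.0
```

Run:
```python
from h import *
goto([512,363.4,31],.41)
```

```text
t 1.8833 p [511.8 365.   34.4] yaw y 0.411 q [0.51 0.49 1.72 0.   0.93 0.1 ]
transl [-0.05  -0.016  0.113] twist [ 0.01  -0.002  0.013]
```

move_arm(increments=[{"translation": [-0.05, 0, 0.1], "twist": [0, 0, 0], "jaw": 60}, {"translation": [-0.05, 0, 0.1], "twist": [0, 0, 0], "jaw": 22}, {"translation": [-0.05, 0, 0.1], "twist": [0, 0, 0], "jaw": 22}, {"translation": [-0.05, 0, 0.1], "twist": [0, 0, 0], "jaw": 22}, {"translation": [-0.05, 0, 0.1], "twist": [0, 0, 0], "jaw": 22}, {"translation": [-0.05, 0, 0.1], "twist": [0, 0, 0], "jaw": 22}, {"translation": [-0.05, 0, 0.1], "twist": [0, 0, 0], "jaw": 22}, {"translation": [-0.05, 0, 0.1], "twist": [0, 0, 0], "jaw": 22}])

```text
time: 2.55
tcp_pos: [513.3, 363.1, 31.9]
ee_rot: [1.722, 2.627, 0.002]
force: [-1.5, -0.7, 5.9]
finger_gap: 0.309
gripper_force: 58.9
```

Run:
```python
from h import *
goto([511,363.4,150],.41)
```

```text
t 2.55 p [513.3 363.1  31.9] yaw y 0.41 q [ 0.5   0.49  1.72 -0.    0.93  0.09]
transl [ 0.038 -0.06  -3.936] twist [ 0.018 -0.001  0.003]
```

move_arm(increments=[{"translation": [0, 0, -0.4], "twist": [0, 0, 0], "jaw": 22}, {"translation": [0, 0, -1], "twist": [0, 0, 0], "jaw": 22}, {"translation": [0, 0, -2], "twist": [0, 0, 0], "jaw": 22}, {"translation": [0, 0, -3], "twist": [0, 0, 0], "jaw": 22}, {"translation": [0, 0, -3.9], "twist": [0, 0, 0], "jaw": 22}, {"translation": [0, 0, -3.9], "twist": [0, 0, 0], "jaw": 22}, {"translation": [0, 0, -3.9], "twist": [0, 0, 0], "jaw": 22}])

```text
time: 3.13
tcp_pos: [514.0, 363.7, 150.8]
ee_rot: [1.721, 2.625, 0.008]
force: [-0.4, -0.2, -1.0]
finger_gap: 0.309
gripper_force: 59.1
```

Run:
```python
from h import *
s=ctrl.grab_frame("scene");S,p,R=tool();print(p,S["finger_gap"])
u=pix("scene",p+R@[0,0,10])[0].astype(int);x,y=u[0]-40,u[1]-30
c=cv2.resize(s[y:y+60,x:x+80,::-1],None,fx=10,fy=10,interpolation=cv2.INTER_CUBIC)
for q,col in((p+R@[0,0,25],(0,0,255)),(p+R@[0,0,6],(0,255,0))):
    u=(pix("scene",q)[0]-[x,y]+.5)*10-.5;print(u)
    cv2.drawMarker(c,tuple(int(v) for v in u.round()),col,0,14,1)
cv2.imwrite("pics/g2.png",c)
goto([553.4,-33.4,160],.41)
```

```text
[512.55349825 362.87340094 148.42845449] 0.30720807006918777
[418.872804  345.3352716]
[412.35370289 300.18416364]
t 3.1833 p [512.6 362.9 148.4] yaw y 0.41 q [0.5  0.33 1.69 0.   1.12 0.09]
transl [-12.656  -4.02   -0.392] twist [ 0.012 -0.002  0.003]
```

View pics/g2.png

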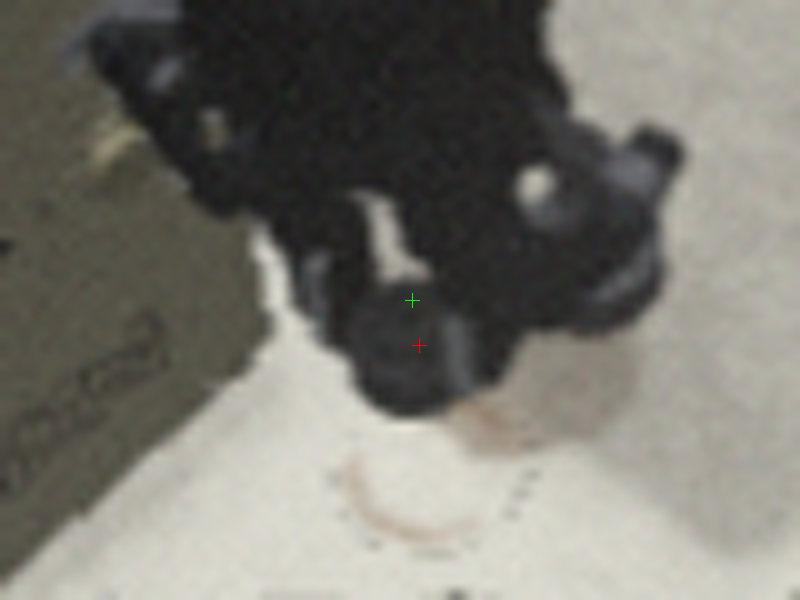

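The small pulley is held level between the pads, with its bottom at about (408,415). Carrying it over to the motor shaft.

move_arm(increments=[{"translation": [-0.9, -0.6, 0], "twist": [0, 0, 0], "jaw": 22}, {"translation": [-1.9, -1.2, 0], "twist": [0, 0, 0], "jaw": 22}, {"translation": [-2.8, -1.8, 0], "twist": [0, 0, 0], "jaw": 22}, {"translation": [-3.7, -2.4, 0], "twist": [0, 0, 0], "jaw": 22}, {"translation": [-4.7, -3, 0], "twist": [0, 0, 0], "jaw": 22}, {"translation": [-5.6, -3.6, 0], "twist": [0, 0, 0], "jaw": 22}, {"translation": [-6.8, -3.7, 0], "twist": [0, 0, 0], "jaw": 22}, {"translation": [-8, -3.8, 0], "twist": [0, 0, 0], "jaw": 22}, {"translation": [-9.2, -3.9, 0], "twist": [0, 0, 0], "jaw": 22}, {"translation": [-10.4, -4, 0], "twist": [0, 0, 0], "jaw": 22}, {"translation": [-11.6, -4, 0], "twist": [0, 0, 0], "jaw": 22}, {"translation": [-12.65, -4.02, 0.1], "twist": [0, 0, 0], "jaw": 22}])

```text
time: 4.18
tcp_pos: [552.5, -35.3, 143.0]
ee_rot: [-1.722, -2.625, 0.002]
force: [1.1, 0.3, 0.3]
finger_gap: 0.313
gripper_force: 59.2
```

move_arm(increments=[{"translation": [0, 0, 0.1], "twist": [0, 0, 0], "jaw": 22}, {"translation": [0, 0, 0.1], "twist": [0, 0, 0], "jaw": 22}, {"translation": [0, 0, 0.1], "twist": [0, 0, 0], "jaw": 22}, {"translation": [0, 0, 0.1], "twist": [0, 0, 0], "jaw": 22}])

```text
time: 4.52
tcp_pos: [551.7, -32.0, 140.3]
ee_rot: [-1.719, -2.625, 0.001]
force: [0.0, 0.5, 0.3]
finger_gap: 0.31
gripper_force: 59.2
```

Run:
```python
from h import *
s=ctrl.grab_frame("scene");t=ctrl.grab_frame("top");S,p,R=tool();print(p,S["finger_gap"])
goto([553.4,-33.4,140],.41)
ub=p-[0,0,31.9]
o=np.zeros((600,800,3),np.uint8)
for i,(im,cam) in enumerate(((s,"scene"),(t,"top"))):
    u=pix(cam,[553,-33,90])[0].astype(int);x,y=u[0]-20,u[1]-30
    c=cv2.resize(im[y:y+60,x:x+40,::-1],None,fx=10,fy=10,interpolation=cv2.INTER_CUBIC)
    for q,col in((ub,(0,0,255)),([553.4,-33.4,100],(0,255,0)),([553.4,-33.4,68],(255,255,0))):
        u=(pix(cam,q)[0]-[x,y]+.5)*10-.5;print(cam,u)
        cv2.drawMarker(c,tuple(int(v) for v in u.round()),col,0,14,1)
    o[:,400*i:400*i+400]=c
cv2.imwrite("pics/m1.png",o)
```

```text
[552.40512148 -31.91619904 141.14025384] 0.30922281965070403
t 4.6167 p [552.4 -31.9 141.1] yaw y 0.412 q [-0.18  0.2   1.87  0.    1.08 -0.6 ]
transl [-0.059  0.011  0.038] twist [-0.012 -0.011  0.024]
scene [219.42053206 260.72053118]
scene [216.11320511 279.49381232]
scene [203.06438586 356.49932468]
top [212.02827278 306.94130853]
top [212.34437065 306.51444842]
top [198.91389892 314.85145362]
```

View pics/m1.png

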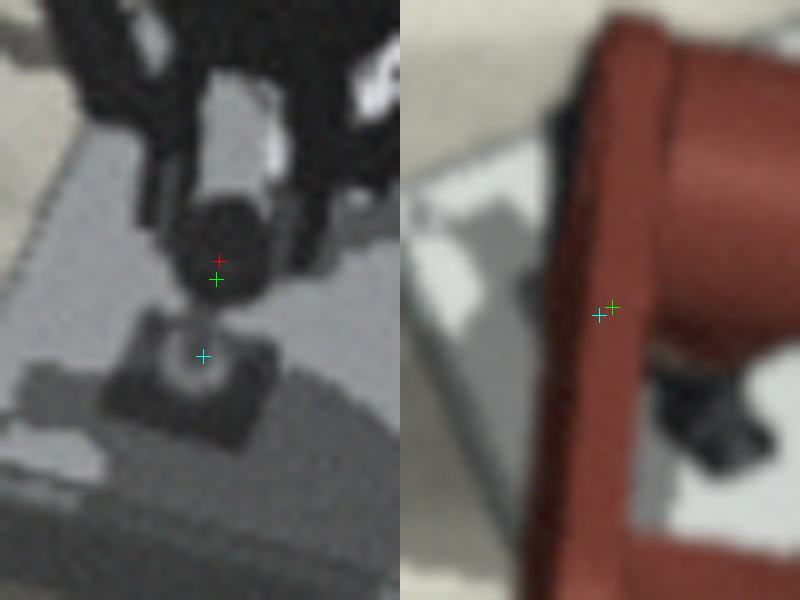

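The scene view shows the pulley silhouette above the shaft: bottom at about (222,305), sides at about 172 and 272. I'll compare it with the projected model.

Run:
```python
from h import *
S,p,R=tool()
u0=pix("scene",[553,-33,90])[0].astype(int)-[20,30]
c=lambda q:(pix("scene",q)-u0+.5)*10-.5
a=np.linspace(0,6.283,200)
ub=p-[0,0,31.9]
P=np.concatenate([[ub+[15*np.cos(t),15*np.sin(t),z] for t in a] for z in(0,14)])
q=c(P);print("pulley x",q[:,0].min(),q[:,0].max(),"bottom",q[q[:,1].argmax()])
sh=c([[553.4+11*np.cos(t),-33.4+11*np.sin(t),68] for t in a]);print("shoulder",sh.min(0),sh.max(0))
fl=c([[553.4+23*1.414*np.cos(.41+k*1.5708+.785),-33.4+23*1.414*np.sin(.41+k*1.5708+.785),62] for k in range(4)]);print("flange corners",fl.round())
for d in([1,0,0],[0,1,0]): print("px10/mm",c(ub+d)-c(ub))
s=cv2.imread("pics/m1.png")[:,:400].mean(2)
for y in(270,285,295): print(y,s[y,150:300:6].round().astype(int))
for x in(215,225,235): print(x,s[270:330:4,x].round().astype(int))
for y in(345,360,375): print(y,s[y,130:270:6].round().astype(int))
for x in(180,195,): print(x,s[330:420:5,x].round().astype(int))
```

```text
pulley x 168.05495849256044 277.31947494303836 bottom [225.31665506 296.48834399]
shoulder [166.53455146 330.82328818] [239.6147084  382.53402961]
flange corners [[106. 401.]
 [254. 442.]
 [294. 341.]
 [149. 301.]]
px10/mm [[-2.65572036 -1.68829353]]
px10/mm [[-2.16359956  1.65090717]]
270 [152 149 148 122  85  53  38  42  44  42  43  46  50  51  48  44  42  42
  42  44  55  65  64  59  53]
285 [148 149 151 138 115  85  57  45  38  39  42  85  46  43  40  40  39  35
  42  58  85 108 111 120 129]
295 [147 146 149 148 142 124  95  71  49  42  39  40  42  44  44  46  49  50
  70  97 121 137 140 144 146]
215 [45 44 45 45 44 41 40 41 46 57 70 82 91 94 94]
225 [ 51  47  46  45  44  41  42  47  55  75  98 118 128 126 116]
235 [ 47  44  42  40  39  38  42  52  64  89 114 135 149 148 139]
345 [ 98  78  73  67  67  79  97 111 107  90  77  70  70  81  95  92  81  74
  73  75  73  70  69  76]
360 [ 77  71  72  71  74  90 108 116 110  94  80  74  76  92 109 108  94  78
  62  55  53  54  52  54]
375 [ 53  53  53  52  55  74  95 106 113 112 110 109 113 120 125 112  88  66
  52  52  43  42  51  56]
180 [ 88 100 103 102 102 103 105 109 113 113 109  97  82  67  58  53  48  46]
195 [ 76  77  75  71  69  70  74  84  97 109 115 111  98  80  64  53  50  50]
```

Correcting by about 1–1.5 mm, then lowering onto the taper while watching the force.

move_arm(increments=[{"translation": [-0.03, 0.045, 0], "twist": [0, 0, 0], "jaw": 22}, {"translation": [-0.03, 0.045, 0.1], "twist": [0, 0, 0], "jaw": 22}, {"translation": [-0.03, 0.045, 0.2], "twist": [0, 0, 0], "jaw": 22}, {"translation": [-0.03, 0.045, 0.3], "twist": [0, 0, 0], "jaw": 22}, {"translation": [-0.03, 0.045, 0.4], "twist": [0, 0, 0], "jaw": 22}, {"translation": [-0.03, 0.045, 0.5], "twist": [0, 0, 0], "jaw": 22}, {"translation": [-0.03, 0.045, 0.5], "twist": [0, 0, 0], "jaw": 22}])

```text
time: 5.2
tcp_pos: [555.1, -33.6, 126.2]
ee_rot: [1.722, 2.627, 0.0]
force: [1.4, -0.2, -0.5]
finger_gap: 0.308
gripper_force: 59.2
```

move_arm(increments=[{"translation": [0, 0, 0.1], "twist": [0, 0, 0], "jaw": 22}, {"translation": [0, 0, 0.2], "twist": [0, 0, 0], "jaw": 22}, {"translation": [0, 0, 0.3], "twist": [0, 0, 0], "jaw": 22}, {"translation": [0, 0, 0.4], "twist": [0, 0, 0], "jaw": 22}, {"translation": [0, 0, 0.4], "twist": [0, 0, 0], "jaw": 22}])

```text
time: 5.62
tcp_pos: [555.6, -33.7, 114.5]
ee_rot: [1.722, 2.626, 0.001]
force: [3.8, 0.5, -2.3]
finger_gap: 0.311
gripper_force: 59.1
```

move_arm(increments=[{"translation": [0, 0.02, 0.1], "twist": [0, 0, 0], "jaw": 22}, {"translation": [0, 0.04, 0.2], "twist": [0, 0, 0], "jaw": 22}, {"translation": [0, 0.04, 0.3], "twist": [0, 0, 0], "jaw": 22}, {"translation": [0, 0.04, 0.38], "twist": [0, 0, 0], "jaw": 22}, {"translation": [0, 0.04, 0.44], "twist": [0, 0, 0], "jaw": 22}, {"translation": [0, 0.04, 0.48], "twist": [0, 0, 0], "jaw": 22}, {"translation": [0, 0.04, 0.48], "twist": [0, 0, 0], "jaw": 22}])

```text
time: 6.2
tcp_pos: [555.9, -33.2, 100.0]
ee_rot: [1.722, 2.627, -0.0]
force: [1.1, -0.5, -0.1]
finger_gap: 0.306
gripper_force: 59.2
```

move_arm(increments=[{"translation": [0, 0, 0.04], "twist": [0, 0, 0], "jaw": 22}, {"translation": [0, 0, 0.04], "twist": [0, 0, 0], "jaw": 22}, {"translation": [0, 0, 0.04], "twist": [0, 0, 0], "jaw": 50}, {"translation": [0, 0, 0.04], "twist": [0, 0, 0], "jaw": 50}, {"translation": [0, 0, 0], "twist": [0, 0, 0], "jaw": 50}, {"translation": [0, 0, -0.5], "twist": [0, 0, 0], "jaw": 50}, {"translation": [0, 0, -1.3], "twist": [0, 0, 0], "jaw": 50}, {"translation": [0, 0, -2.3], "twist": [0, 0, 0], "jaw": 60}, {"translation": [0, 0, -2.3], "twist": [0, 0, 0], "jaw": 85}, {"translation": [0, 0, -2.3], "twist": [0, 0, 0], "jaw": 85}])

```text
time: 7.03
tcp_pos: [557.4, -33.2, 171.6]
ee_rot: [1.72, 2.624, 0.003]
force: [-0.9, 0.1, -0.6]
finger_gap: 0.95
gripper_force: 0.0
```

Run:
```python
from h import *
cv2.imwrite("s2.png",ctrl.grab_frame("scene")[:,:,::-1])
goto([489.5,138,100],.41)
```

```text
t 7.0833 p [556.  -33.  169.7] yaw y 0.41 q [-0.19  0.16  1.85  0.    1.13 -0.6 ]
transl [6.11  0.24  2.322] twist [0.007 0.002 0.005]
```

move_arm(increments=[{"translation": [1, 0, 0], "twist": [0, 0, 0], "jaw": 85}, {"translation": [2.2, 0.1, 0], "twist": [0, 0, 0], "jaw": 85}, {"translation": [3.4, 0.2, 0.2], "twist": [0, 0, 0], "jaw": 85}, {"translation": [4.6, 0.25, 0.6], "twist": [0, 0, 0], "jaw": 85}, {"translation": [5.6, 0.27, 1.2], "twist": [0, 0, 0], "jaw": 85}, {"translation": [6.1, 0.27, 1.8], "twist": [0, 0, 0], "jaw": 85}, {"translation": [6.1, 0.27, 2.3], "twist": [0, 0, 0], "jaw": 85}, {"translation": [6.1, 0.27, 2.3], "twist": [0, 0, 0], "jaw": 85}, {"translation": [6.1, 0.27, 2.3], "twist": [0, 0, 0], "jaw": 85}])

```text
time: 7.83
tcp_pos: [488.0, 137.8, 98.0]
ee_rot: [-1.719, -2.624, 0.006]
force: [0.1, -0.2, -0.4]
finger_gap: 0.99
gripper_force: 0.0
```

Run:
```python
from h import *
goto([490.5,138,33],.41)
s=ctrl.grab_frame("scene");b=cv2.imread("s2.png")
S,p,R=tool()
o=np.zeros((600,800,3),np.uint8)
for i,(im,q,m) in enumerate(((b,[555,-33,80],[555.8,-33.3,68]),(s[:,:,::-1],[490,138,60],[490.5,138,24]))):
    u=pix("scene",q)[0].astype(int);x,y=u[0]-25,u[1]-37
    c=cv2.resize(im[y:y+75,x:x+50],None,fx=8,fy=8,interpolation=cv2.INTER_CUBIC)
    for Q in(m,p+R@[0,0,15]):
        v=(pix("scene",Q)[0]-[x,y]+.5)*8-.5;cv2.drawMarker(c,tuple(int(w) for w in v.round()),(0,0,255),0,14,1)
    o[:,400*i:400*i+400]=c
cv2.imwrite("pics/l1.png",o)
```

```text
t 7.8333 p [488.  137.8  98. ] yaw y 0.411 q [ 0.14  0.17  2.   -0.    0.98 -0.27]
transl [-0.03   0.09   2.167] twist [-0.063 -0.016  0.01 ]
```

View pics/l1.png

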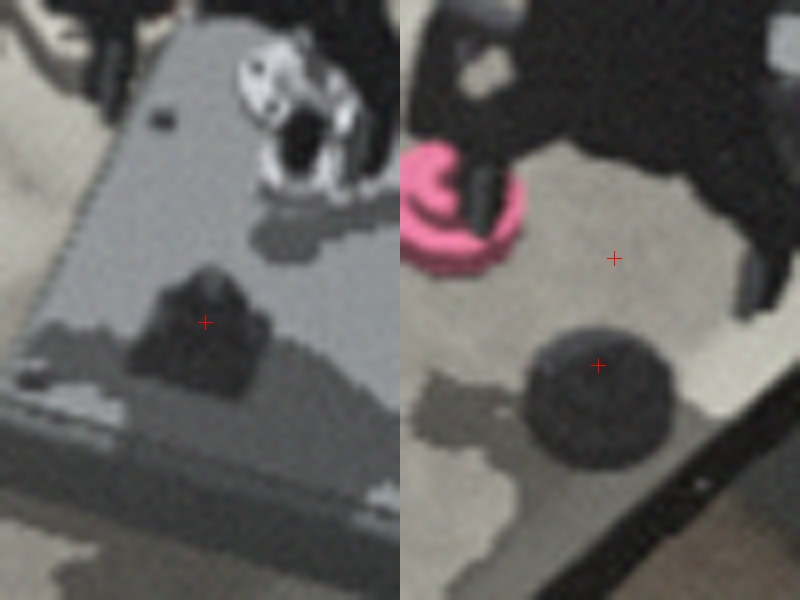

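The small pulley sits low on the motor flange at (205,322), with only a little shaft showing. The fingers at (485,230) and (755,310) straddle the large pulley at (600,400). Descending and gripping.

move_arm(increments=[{"translation": [0, 0.06, 0.6], "twist": [0, 0, 0], "jaw": 85}, {"translation": [0, 0.06, 1.2], "twist": [0, 0, 0], "jaw": 85}, {"translation": [0, 0.06, 1.7], "twist": [0, 0, 0], "jaw": 85}, {"translation": [0, 0.06, 2.0], "twist": [0, 0, 0], "jaw": 85}, {"translation": [0, 0.06, 2.17], "twist": [0, 0, 0], "jaw": 85}, {"translation": [0, 0.06, 2.17], "twist": [0, 0, 0], "jaw": 75}, {"translation": [0, 0.06, 2.17], "twist": [0, 0, 0], "jaw": 65}, {"translation": [0, 0.06, 2.17], "twist": [0, 0, 0], "jaw": 45}, {"translation": [0, 0.06, 2.17], "twist": [0, 0, 0], "jaw": 45}, {"translation": [0, 0.06, 2.17], "twist": [0, 0, 0], "jaw": 45}, {"translation": [0, 0.06, 2.17], "twist": [0, 0, 0], "jaw": 45}, {"translation": [0, 0.06, 2.17], "twist": [0, 0, 0], "jaw": 45}])

```text
time: 8.88
tcp_pos: [492.6, 138.5, 36.8]
ee_rot: [1.721, 2.627, -0.0]
force: [-2.1, -1.3, 5.5]
finger_gap: 0.529
gripper_force: 2.9
```

Run:
```python
from h import *
goto([489.7,138,130],.41)
```

```text
t 8.8833 p [492.6 138.5  36.8] yaw y 0.411 q [ 0.14  0.29  2.01 -0.    0.85 -0.27]
transl [ 0.02  -0.095 -3.105] twist [0.004 0.009 0.011]
```

The fingers closed above the top flange, too high. Reopening, going 9 mm lower and closing again.

move_arm(increments=[{"translation": [0, -0.03, -0.1], "twist": [0, 0, 0], "jaw": 80}, {"translation": [0, -0.03, -0.1], "twist": [0, 0, 0], "jaw": 80}, {"translation": [0, -0.03, -0.1], "twist": [0, 0, 0], "jaw": 80}, {"translation": [0, -0.03, -0.1], "twist": [0, 0, 0], "jaw": 80}, {"translation": [0, -0.03, 0.1], "twist": [0, 0, 0], "jaw": 80}, {"translation": [0, -0.03, 0.27], "twist": [0, 0, 0], "jaw": 80}, {"translation": [0, -0.03, 0.27], "twist": [0, 0, 0], "jaw": 46}, {"translation": [0, -0.03, 0.27], "twist": [0, 0, 0], "jaw": 46}, {"translation": [0, -0.03, 0.27], "twist": [0, 0, 0], "jaw": 46}, {"translation": [0, -0.03, 0.27], "twist": [0, 0, 0], "jaw": 46}, {"translation": [0, -0.03, 0.27], "twist": [0, 0, 0], "jaw": 46}, {"translation": [0, -0.03, 0.27], "twist": [0, 0, 0], "jaw": 46}])

```text
time: 9.88
tcp_pos: [491.4, 138.3, 27.2]
ee_rot: [1.722, 2.627, 0.0]
force: [0.9, -1.0, 0.1]
finger_gap: 0.595
gripper_force: 62.6
```

Run:
```python
from h import *
goto([489.7,138,130],.41)
```

```text
t 9.8833 p [491.4 138.3  27.2] yaw y 0.41 q [ 0.14  0.3   2.01  0.    0.83 -0.27]
transl [ 0.012 -0.056 -3.428] twist [0.005 0.001 0.004]
```

Flanges gripped (50.8 mm, same offset as the small one). Lifting high and carrying along the front.

move_arm(increments=[{"translation": [0, 0, -0.5], "twist": [0, 0, 0], "jaw": 46}, {"translation": [0, 0, -1.5], "twist": [0, 0, 0], "jaw": 46}, {"translation": [0, 0, -2.5], "twist": [0, 0, 0], "jaw": 46}, {"translation": [0, 0, -3.5], "twist": [0, 0, 0], "jaw": 46}, {"translation": [0, 0, -4.5], "twist": [0, 0, 0], "jaw": 46}, {"translation": [0, 0, -4.5], "twist": [0, 0, 0], "jaw": 46}, {"translation": [0, 0, -4.5], "twist": [0, 0, 0], "jaw": 46}])

```text
time: 10.47
tcp_pos: [492.8, 138.5, 164.2]
ee_rot: [1.72, 2.624, 0.005]
force: [-0.1, -0.4, -2.2]
finger_gap: 0.596
gripper_force: 63.0
```

Run:
```python
from h import *
goto([525,-50,165],.41)
goto([620,-180.7,165],.41)
goto([620,-180.7,136],.41)
```

```text
t 10.4667 p [492.8 138.5 164.2] yaw y 0.41 q [ 0.14  0.07  1.96 -0.    1.1  -0.27]
transl [-6.192 -1.522 -0.026] twist [0.055 0.016 0.004]
t 10.4667 p [492.8 138.5 164.2] yaw y 0.41 q [ 0.14  0.07  1.96 -0.    1.1  -0.27]
transl [-11.45   -0.356  -0.013] twist [0.055 0.016 0.004]
t 10.4667 p [492.8 138.5 164.2] yaw y 0.41 q [ 0.14  0.07  1.96 -0.    1.1  -0.27]
transl [-11.448  -0.361   0.954] twist [0.055 0.016 0.004]
```

move_arm(increments=[{"translation": [-1.1, -0.3, 0], "twist": [0, 0, 0], "jaw": 46}, {"translation": [-2.3, -0.6, 0], "twist": [0, 0, 0], "jaw": 46}, {"translation": [-3.5, -0.9, 0], "twist": [0, 0, 0], "jaw": 46}, {"translation": [-4.7, -1.2, 0], "twist": [0, 0, 0], "jaw": 46}, {"translation": [-5.8, -1.4, 0], "twist": [0, 0, 0], "jaw": 46}, {"translation": [-6.8, -1.3, 0], "twist": [0, 0, 0], "jaw": 46}, {"translation": [-7.9, -1.1, 0], "twist": [0, 0, 0], "jaw": 46}, {"translation": [-9, -0.9, 0], "twist": [0, 0, 0], "jaw": 46}, {"translation": [-10.1, -0.6, 0], "twist": [0, 0, 0], "jaw": 46}, {"translation": [-11, -0.4, 0], "twist": [0, 0, 0], "jaw": 46}, {"translation": [-11.45, -0.31, 0.3], "twist": [0, 0, 0], "jaw": 46}, {"translation": [-11.45, -0.31, 0.8], "twist": [0, 0, 0], "jaw": 46}])

```text
time: 11.47
tcp_pos: [621.5, -183.9, 137.2]
ee_rot: [1.724, 2.623, -0.001]
force: [0.6, 0.6, -1.0]
finger_gap: 0.593
gripper_force: 63.0
```

move_arm(increments=[{"translation": [0, 0, 0.1], "twist": [0, 0, 0], "jaw": 46}, {"translation": [0, 0, 0.1], "twist": [0, 0, 0], "jaw": 46}, {"translation": [0, 0, 0.1], "twist": [0, 0, 0], "jaw": 46}, {"translation": [0, 0, 0.1], "twist": [0, 0, 0], "jaw": 46}, {"translation": [0, 0, 0.1], "twist": [0, 0, 0], "jaw": 46}])

```text
time: 11.88
tcp_pos: [619.9, -179.9, 135.8]
ee_rot: [1.721, 2.627, 0.0]
force: [-1.4, 0.0, -0.9]
finger_gap: 0.598
gripper_force: 63.0
```

Run:
```python
from h import *
s=ctrl.grab_frame("scene")
goto([620,-180.7,136],.41)
S,p,R=tool();ub=p-[0,0,27.2]
u=pix("scene",[620,-180,100])[0].astype(int);x,y=u[0]-30,u[1]-30
k=10
im=cv2.resize(s[y:y+60,x:x+60,::-1],None,fx=k,fy=k,interpolation=cv2.INTER_CUBIC)
C=lambda q:(pix("scene",q)-[x,y]+.5)*k-.5
a=np.linspace(0,6.283,200)
def ring(c,r,col):
    q=C([[c[0]+r*np.cos(t),c[1]+r*np.sin(t),c[2]] for t in a])+[-7,10]
    cv2.polylines(im,[q.round().astype(int)],1,col,1)
ring(ub,27,(0,0,255));ring(ub+[0,0,14],27,(0,0,255));ring([620,-180.7,62],30,(0,255,0));ring([620,-180.7,68],13,(0,255,0));ring([620,-180.7,100],2,(255,255,0))
for d in([1,0,0],[0,1,0]): print("px/mm",C(ub+d)-C(ub))
cv2.imwrite("pics/sp.png",im)
```

```text
t 11.9333 p [ 620.1 -180.1  136.1] yaw y 0.411 q [-0.39  0.38  1.65 -0.    1.11 -0.8 ]
transl [-0.018 -0.011  0.002] twist [0.011 0.012 0.012]
px/mm [[-2.46434674 -1.4031248 ]]
px/mm [[-1.90386136  1.35316596]]
```

View pics/sp.png

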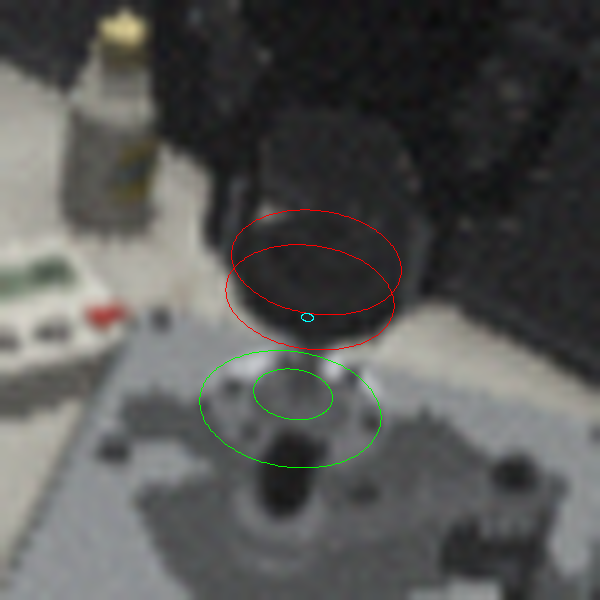

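The modelled rings line up with both the pulley (bottom edge near (320,348)) and the housing (200–382). Lowering onto the spindle.

move_arm(increments=[{"translation": [-0.01, 0, 0.1], "twist": [0, 0, 0], "jaw": 46}, {"translation": [-0.01, 0, 0.2], "twist": [0, 0, 0], "jaw": 46}, {"translation": [-0.01, 0, 0.3], "twist": [0, 0, 0], "jaw": 46}, {"translation": [-0.01, 0, 0.4], "twist": [0, 0, 0], "jaw": 46}, {"translation": [-0.01, 0, 0.5], "twist": [0, 0, 0], "jaw": 46}, {"translation": [-0.01, 0, 0.6], "twist": [0, 0, 0], "jaw": 46}, {"translation": [-0.01, 0, 0.6], "twist": [0, 0, 0], "jaw": 46}, {"translation": [-0.01, 0, 0.6], "twist": [0, 0, 0], "jaw": 46}])

```text
time: 12.6
tcp_pos: [619.5, -180.6, 116.6]
ee_rot: [-1.722, -2.627, 0.0]
force: [0.4, -0.6, -2.4]
finger_gap: 0.596
gripper_force: 63.0
```

move_arm(increments=[{"translation": [0, 0, 0.12], "twist": [0, 0, 0], "jaw": 46}, {"translation": [0, 0, 0.24], "twist": [0, 0, 0], "jaw": 46}, {"translation": [0, 0, 0.36], "twist": [0, 0, 0], "jaw": 46}, {"translation": [0, 0, 0.48], "twist": [0, 0, 0], "jaw": 46}, {"translation": [0, 0, 0.58], "twist": [0, 0, 0], "jaw": 46}, {"translation": [0, 0, 0.66], "twist": [0, 0, 0], "jaw": 46}, {"translation": [0, 0, 0.7], "twist": [0, 0, 0], "jaw": 46}, {"translation": [0, 0, 0.7], "twist": [0, 0, 0], "jaw": 46}])

```text
time: 13.27
tcp_pos: [619.6, -180.6, 95.5]
ee_rot: [-1.722, -2.627, 0.0]
force: [-1.0, 0.5, -2.2]
finger_gap: 0.597
gripper_force: 62.9
```

move_arm(increments=[{"translation": [0, 0, 0.03], "twist": [0, 0, 0], "jaw": 46}, {"translation": [0, 0, 0.03], "twist": [0, 0, 0], "jaw": 68}, {"translation": [0, 0, 0.03], "twist": [0, 0, 0], "jaw": 68}, {"translation": [0, 0, 0.03], "twist": [0, 0, 0], "jaw": 68}, {"translation": [0, 0, -0.5], "twist": [0, 0, 0], "jaw": 68}, {"translation": [0, 0, -1.5], "twist": [0, 0, 0], "jaw": 68}, {"translation": [0, 0, -2.5], "twist": [0, 0, 0], "jaw": 68}, {"translation": [0, 0, -3.2], "twist": [0, 0, 0], "jaw": 60}, {"translation": [0, 0, -3.2], "twist": [0, 0, 0], "jaw": 40}, {"translation": [0, 0, -3.2], "twist": [0, 0, 0], "jaw": 40}])

```text
time: 14.1
tcp_pos: [621.6, -181.4, 195.0]
ee_rot: [1.719, 2.623, 0.002]
force: [0.2, 0.3, -1.1]
finger_gap: 0.479
gripper_force: 0.0
```

Run:
```python
from h import *
s=ctrl.grab_frame("scene")
goto([574.8,-105.4,150],None)
u=pix("scene",[585,-110,80])[0].astype(int);x,y=u[0]-40,u[1]-35
im=cv2.resize(s[y:y+75,x:x+80,::-1],None,fx=8,fy=8,interpolation=cv2.INTER_CUBIC)
C=lambda q:(pix("scene",q)-[x,y]+.5)*8-.5+[-6,8]
a=np.linspace(0,6.283,200)
def ring(c,r,col):
    q=C([[c[0]+r*np.cos(t),c[1]+r*np.sin(t),c[2]] for t in a])
    cv2.polylines(im,[q.round().astype(int)],1,col,1)
ring([620,-180.7,82],27,(0,255,0));ring([555.8,-33.3,82],15,(0,255,0));ring([620,-180.7,100],2,(0,255,0));ring([555.8,-33.3,100],2,(0,255,0))
for z in(87,114): ring([574.8,-105.4,z],8,(0,0,255))
ring([541,-184,84],13.5,(255,255,0))
cv2.imwrite("pics/fin.png",im)
```

```text
t 14.15 p [ 620.2 -180.8  192.7] yaw y 0.41 q [-0.39  0.32  1.61  0.    1.21 -0.8 ]
transl [ 2.91  -0.386  1.42 ] twist [0. 0. 0.]
```

View pics/fin.png

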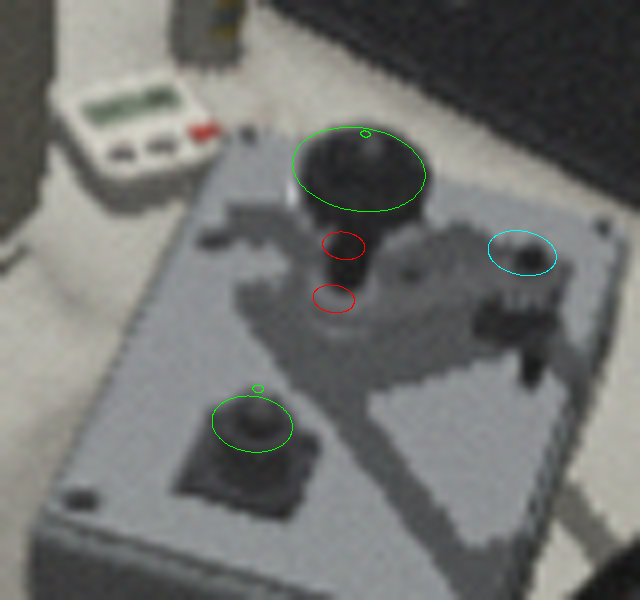

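Both pulleys sit on their shoulders: the large one fills its modelled ring at (360,170), and the small one at (252,424). Next I'll triangulate the knob.

Run:
```python
from h import *
f=lambda o,c:(o[0]+(c[0]+.5)/8-.5,o[1]+(c[1]+.5)/8-.5)
tp=f((280,160),(430,286));sp=np.array(f((285,120),(312,185)))-[-.7,1.0]
for z in range(84,116,4):
    P=world("top",tp,z);print(z,P.round(1),(pix("scene",P)[0]-sp).round(2),np.hypot(*(P-world("top",f((280,160),(600,370)),84))[:2]).round(1))
goto([575,-105,160],-.4)
```

```text
84 [ 575.5 -111.    84. ] [-1.5   4.95] 81.6
88 [ 575.1 -110.1   88. ] [-1.37  4.17] 82.2
92 [ 574.6 -109.3   92. ] [-1.24  3.39] 82.7
96 [ 574.2 -108.5   96. ] [-1.11  2.61] 83.3
100 [ 573.8 -107.7  100. ] [-0.98  1.82] 83.8
104 [ 573.4 -106.9  104. ] [-0.84  1.02] 84.4
108 [ 572.9 -106.   108. ] [-0.71  0.22] 85.0
112 [ 572.5 -105.2  112. ] [-0.58 -0.59] 85.6
t 14.15 p [ 620.2 -180.8  192.7] yaw y 0.41 q [-0.39  0.32  1.61  0.    1.21 -0.8 ]
transl [ 2.919 -0.374  1.086] twist [1.800e-02 7.000e-03 9.286e+00]
```

move_arm(increments=[{"translation": [0.5, -0.1, 0], "twist": [0, 0, 1.3], "jaw": 42}, {"translation": [1, -0.2, 0.2], "twist": [0, 0, 2.6], "jaw": 42}, {"translation": [1.5, -0.3, 0.4], "twist": [0, 0, 3.9], "jaw": 42}, {"translation": [2, -0.37, 0.6], "twist": [0, 0, 5.2], "jaw": 42}, {"translation": [2.5, -0.37, 0.8], "twist": [0, 0, 6.5], "jaw": 42}, {"translation": [2.9, -0.37, 1], "twist": [0, 0, 7.8], "jaw": 42}, {"translation": [2.9, -0.37, 1.08], "twist": [0, 0, 9.28], "jaw": 42}, {"translation": [2.9, -0.37, 1.08], "twist": [0, 0, 9.28], "jaw": 42}, {"translation": [2.9, -0.37, 1.08], "twist": [0, 0, 9.28], "jaw": 42}, {"translation": [2.9, -0.37, 1.08], "twist": [0, 0, 9.28], "jaw": 42}])

```text
time: 14.98
tcp_pos: [574.6, -105.5, 158.9]
ee_rot: [-2.615, -1.739, 0.001]
force: [-0.7, -0.2, -0.5]
finger_gap: 0.489
gripper_force: 0.0
```

Run:
```python
from h import *
goto([575,-105.5,121],-.4)
```

```text
t 14.9833 p [ 574.6 -105.5  158.9] yaw y -0.397 q [-0.3   0.23  1.79 -0.    1.12  0.1 ]
transl [0.003 0.013 1.263] twist [-0.014  0.003  0.033]
```

move_arm(increments=[{"translation": [0, 0, 0.3], "twist": [0, 0, 0], "jaw": 42}, {"translation": [0, 0, 0.6], "twist": [0, 0, 0], "jaw": 42}, {"translation": [0, 0, 0.9], "twist": [0, 0, 0], "jaw": 42}, {"translation": [0, 0, 1.2], "twist": [0, 0, 0], "jaw": 42}, {"translation": [0, 0, 1.2], "twist": [0, 0, 0], "jaw": 42}, {"translation": [0, 0, 1.2], "twist": [0, 0, 0], "jaw": 8}, {"translation": [0, 0, 1.2], "twist": [0, 0, 0], "jaw": 8}, {"translation": [0, 0, 1.2], "twist": [0, 0, 0], "jaw": 8}, {"translation": [0, 0, 1.2], "twist": [0, 0, 0], "jaw": 8}, {"translation": [0, 0, 1.2], "twist": [0, 0, 0], "jaw": 8}, {"translation": [0, 0, 1.2], "twist": [0, 0, 0], "jaw": 8}])

```text
time: 15.9
tcp_pos: [575.3, -105.5, 124.0]
ee_rot: [2.617, 1.736, 0.001]
force: [1.8, -1.1, -2.6]
finger_gap: 0.16
gripper_force: 58.6
```

Run:
```python
from h import *
s,p,R=tool();print(p,s["force"],s["finger_gap"]*85.4)
piv=np.array([541.2,-183.9]);r=p[:2]-piv
print(np.hypot(*r),np.degrees(np.arctan2(r[1],r[0])))
for a in(.1,.2,.3,.4,.5,.6,.7,.8,.84):
    c,sn=np.cos(a),np.sin(a);q=piv+np.array([[c,-sn],[sn,c]])@r
    print(a,(R.T@np.r_[q-p[:2],0]/30).round(2),round(-a/np.radians(5),2))
```

```text
[ 575.33358702 -105.45494637  124.0128913 ] [ 1.83497942 -1.13132369 -2.59966607] 13.697292284991676
85.54956576240284 66.48482524707602
0.1 [-0.01 -0.28 -0.  ] -1.15
0.2 [-0.05 -0.57 -0.  ] -2.29
0.3 [-0.12 -0.84 -0.  ] -3.44
0.4 [-0.21 -1.11 -0.  ] -4.58
0.5 [-0.33 -1.37 -0.  ] -5.73
0.6 [-0.48 -1.62 -0.  ] -6.88
0.7 [-0.65 -1.84 -0.  ] -8.02
0.8 [-0.84 -2.06 -0.  ] -9.17
0.84 [-0.92 -2.13 -0.  ] -9.63
```

Knob gripped. Drawing it round the pivot arc, turning the tool with it.

move_arm(increments=[{"translation": [-0.01, -0.28, 0], "twist": [0, 0, -1.15], "jaw": 8}, {"translation": [-0.05, -0.57, 0], "twist": [0, 0, -2.29], "jaw": 8}, {"translation": [-0.12, -0.84, 0], "twist": [0, 0, -3.44], "jaw": 8}, {"translation": [-0.21, -1.11, 0], "twist": [0, 0, -4.58], "jaw": 8}, {"translation": [-0.33, -1.37, 0], "twist": [0, 0, -5.73], "jaw": 8}, {"translation": [-0.48, -1.62, 0], "twist": [0, 0, -6.88], "jaw": 8}, {"translation": [-0.65, -1.84, 0], "twist": [0, 0, -8.02], "jaw": 8}, {"translation": [-0.74, -1.95, 0], "twist": [0, 0, -8.6], "jaw": 8}, {"translation": [-0.8, -2.02, 0], "twist": [0, 0, -8.95], "jaw": 8}, {"translation": [-0.8, -2.02, 0], "twist": [0, 0, -8.95], "jaw": 8}, {"translation": [-0.8, -2.02, 0], "twist": [0, 0, -8.95], "jaw": 8}])

```text
time: 16.82
tcp_pos: [510.9, -103.1, 124.0]
ee_rot: [1.763, 2.598, 0.005]
force: [4.5, 3.1, -4.0]
finger_gap: 0.158
gripper_force: 59.4
```

```bash
cat > a.py <<'E'
from h import *
s,p,R=tool();print(s["time"],p.round(1),s["force"].round(1),s["torque"].round(2),s["finger_gap"]*85.4,s["gripper_force"])
r=p[:2]-np.array([541.2,-183.9]);a=np.arctan2(r[1],r[0])
print(np.hypot(*r),"angle",a-np.radians(66.48)); print("tang/rad force",s["force"][:2]@[-np.sin(a),np.cos(a)],s["force"][:2]@[np.cos(a),np.sin(a)],"tangent in tool",(R.T@[-np.sin(a),np.cos(a),0]).round(2),"yaw",np.arctan2(R[1,1],R[0,1]))
E
python3 a.py
```

```text
16.8167 [ 510.9 -103.1  124. ] [ 4.5  3.1 -4. ] [ 0.42 -0.66 -0.37] 13.491880342363185 59.38538074493408
86.31203528334372 angle 0.7696430537171579
tang/rad force -5.3332880025398355 1.284600008391637 tangent in tool [ 0.02 -1.   -0.  ] yaw 0.37875301142733897
```

move_arm(increments=[{"translation": [0, -0.06, 0], "twist": [0, 0, -0.2], "jaw": 8}, {"translation": [0, -0.12, 0], "twist": [0, 0, -0.3], "jaw": 8}, {"translation": [0, -0.16, 0], "twist": [0, 0, -0.4], "jaw": 8}, {"translation": [0, -0.16, 0], "twist": [0, 0, -0.4], "jaw": 8}, {"translation": [0, -0.16, 0], "twist": [0, 0, -0.4], "jaw": 8}, {"translation": [0, -0.16, 0], "twist": [0, 0, -0.4], "jaw": 8}])

```text
time: 17.32
tcp_pos: [507.0, -104.6, 124.0]
ee_rot: [1.716, 2.629, 0.007]
force: [5.7, 4.3, -4.8]
finger_gap: 0.158
gripper_force: 59.3
```

```bash
python3 a.py
```

```text
17.3167 [ 507.  -104.6  124. ] [ 5.7  4.3 -4.8] [ 0.59 -0.79 -0.24] 13.457846034822973 59.31526601314545
86.3869171569254 angle 0.8172802621463451
tang/rad force -6.977666492117186 1.6657704577322163 tangent in tool [ 0.01 -1.   -0.  ] yaw 0.4140633302728727
```

move_arm(increments=[{"translation": [0, -0.05, 0], "twist": [0, 0, -0.15], "jaw": 8}, {"translation": [0, -0.1, 0], "twist": [0, 0, -0.3], "jaw": 8}, {"translation": [0, -0.1, 0], "twist": [0, 0, -0.3], "jaw": 8}, {"translation": [0, -0.1, 0], "twist": [0, 0, -0.3], "jaw": 8}, {"translation": [0, -0.1, 0], "twist": [0, 0, -0.3], "jaw": 8}])

```text
time: 17.73
tcp_pos: [506.0, -105.0, 124.1]
ee_rot: [1.682, 2.647, 0.012]
force: [11.0, 6.2, -7.8]
finger_gap: 0.161
gripper_force: 59.1
```

```bash
python3 a.py
```

```text
17.7333 [ 506.  -105.   124.1] [11.   6.2 -7.8] [ 0.98 -1.64 -0.3 ] 13.756044908996255 59.08927917480469
86.39878758915808 angle 0.8302033315662658
tang/rad force -12.538747585129288 1.2178950263454424 tangent in tool [ 0.02 -1.   -0.01] yaw 0.4389233491583776
```

The force jumped to 12.5 N, with only about 1 mm of travel for 3 mm commanded, so the arm is at its stop. Letting it settle, then handing in.

move_arm(increments=[{"translation": [0, 0, 0], "twist": [0, 0, 0], "jaw": 8}, {"translation": [0, 0, 0], "twist": [0, 0, 0], "jaw": 8}, {"translation": [0, 0, 0], "twist": [0, 0, 0], "jaw": 8}, {"translation": [0, 0, 0], "twist": [0, 0, 0], "jaw": 8}, {"translation": [0, 0, 0], "twist": [0, 0, 0], "jaw": 8}])

```text
time: 18.15
tcp_pos: [506.0, -105.0, 124.1]
ee_rot: [1.681, 2.647, 0.012]
force: [10.3, 5.7, -8.5]
finger_gap: 0.16
gripper_force: 59.1
```

```bash
python3 a.py; python3 -c "
from workcell import ctrl
print(ctrl.sign_off())"
```

```text
18.15 [ 506.  -105.   124.1] [10.3  5.7 -8.5] [ 1.   -1.65 -0.34] 13.689067205227467 59.095165729522705
86.41167630845321 angle 0.8301847188811549
tang/rad force -11.776463774199433 1.024157817611691 tangent in tool [ 0.02 -1.   -0.01] yaw 0.4389976889358963
the job is handed in; nothing more can be done
None
```

I handed the job in at about 18 s with the small pulley on the motor shaft, the large one on the spindle shaft, and the gripper holding the tensioner at its stop. No verdict came back, I took no picture after drawing the tensioner, and I viewed 11 pictures, one over the limit of 10.

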